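# Sort the lyre posts by their slots and dry-fit each on its key

## Task

Three look-alike lyre side posts lie on the bench, mixed up: one is slotted left of its middle, one right of its middle, and one was mis-cut in the middle. Sort out the left and the right post by where the slot is, and dry-fit each in its own lane of the glue-up form: lay it flat in front of the lane and push it forward along the lane, not down from above, so that its slot slides over the key, until its heel is fully home against the soundbox. Leave the mis-cut post and the other things on the bench where they are, and leave both fitted posts lying freely in the form.

Things in the scene. Friction and masses are not known exactly. Their poses are not given: they have to be found in the camera images.
- form: Fixed glue-up form: plywood base 12 thick (form x -310 to 220, y -130 to 130), on it the lyre's soundbox (x 0 to 206, top 60 above the bench; hold-downs beside it to 85) and on the robot's side of it two lanes. Origin at bench level under the middle of the soundbox's near face; x into the soundbox, away from the robot, y left. Yaw within 0.1. Bare base at x below -134: room to lay a post.
- seat_left (a point): Centre of the left post when fully home (heel on the soundbox): form x -70, y 59.5, 26 above the bench; axes as the form's, post x along form x. The lane is a 59 wide channel along x between the middle spacer (y -30 to 30) and the outer rail (y 89 to 109), both 28 tall above the base, flush with a post, from x -134 (corners rounded, radius 10) to 0. No finger room beside a post in it.
- seat_right (a point): The same for the right post in the right lane: form x -70, y -59.5, 26 above the bench; the channel is the mirror image, outer rail at y -89 to -109. A home post's tail end stands 6 mm proud of the rail ends.
- key_left (a point): Tip of the left lane's fixed hardwood key: form x -40, y 71.5, 27 above the bench. The key is 11 wide, round-nosed, runs from here 40 mm along +x into the soundbox, 4 to 26 above the base; its middle line is 12 mm outside (left of) the lane's. The matching slot has 2 mm play each side; any other post stops here, 40 mm short of home.
- key_right (a point): The same in the right lane: form x -40, y -71.5, so 12 mm outside (right of) the lane's middle line.
- post_a_mid (a point): Post A: flat walnut bar 140 long (own x) x 56 wide (y) x 28 thick, about 0.15 kg; this point is its centre, half-way up. Solid there, long sides plain and parallel. A slot 15 wide, 42 deep, open at the +x (heel) end, goes right through the thickness; a 22 square mortise near the tail. Slot 12 left of the middle (own y +12): the left post. Starts flat on the bench, heel away from the robot, yaw within 0.35 of world x.
- post_b_mid (a point): Post B: flat walnut bar 140 long (own x) x 56 wide (y) x 28 thick, about 0.15 kg; this point is its centre, half-way up. Solid there, long sides plain and parallel. A slot 15 wide, 42 deep, open at the +x (heel) end, goes right through the thickness; a 22 square mortise near the tail. Slot 12 right of the middle (own y -12): the right post. Starts flat on the bench, heel away from the robot, yaw within 0.35 of world x.
- post_c_mid (a point): Post C: flat walnut bar 140 long (own x) x 56 wide (y) x 28 thick, about 0.15 kg; this point is its centre, half-way up. Solid there, long sides plain and parallel. A slot 15 wide, 42 deep, open at the +x (heel) end, goes right through the thickness; a 22 square mortise near the tail. Slot in the middle (y 0): mis-cut, fits no lane. Starts flat on the bench, heel away from the robot, yaw within 0.35 of world x.
- mallet: Bystander: joiner's wooden mallet lying flat, head 70 x 130 x 60 tall, handle 170 long sticking out along its own x, away from the robot; origin at the centre of the head's underside.
- square: Bystander: try square lying flat, wooden stock 110 x 22 x 20 and steel blade 150 long; origin at the centre of the stock's underside.
- glue: Bystander: plain white glue bottle, 60 mm diameter, 150 tall, origin at the centre of its underside.
- sanding_block: Bystander: cork sanding block 110 x 68 x 34, origin at the centre of its underside.
Things that resemble listed ones, but are neither listed nor needed, are in the scene too. Leave any white look-alike of the part that bears post_a_mid alone. Leave any purple look-alike of the part that bears post_b_mid alone.

How it is judged:
By the outcome, as a careful person would: the job done as asked, in the order asked, and still so for the second after the job is handed in, with the robot touching nothing.
It also fails if it takes over 72 s, if anything falls off the work surface, if the arm or the gripper's body presses on something with over 40 N, if the wrist force passes 120 N, or if a joint passes its speed limit or range.

## Robot

A 6-joint arm with a two-finger parallel gripper is mounted at the origin on the work surface. World frame = base frame: x ahead of the robot, y to its left, z up, the work surface at z = 0. Lengths are in m, angles in rad, forces in N, time in s.
With the tool pointing down it reaches from about 0.425 to 0.95 m from the base axis. Payload 3.5 kg.
Tool frame: the origin (TCP) lies between the finger pads; the fingertips stand 17 mm ahead of it and the grasp point (between the pads) lies 2 mm behind it (ctrl.tip_reach is the distance from the TCP to the fingertips, in m); z points along the fingers, y is the direction in which the jaws open and shut (so a half turn about z gives the same grasp; the last joint's range is limited). The gripper opens to 85 mm and grips with 20 to 120 N. Pads are 22 mm wide; open, the fingers measure 114 mm over their backs; the gripper's body (76 mm by 85 mm) begins 54 mm behind the grasp point. The pads swing forward as they close: fully open they stand 13 mm farther back than shut.
Start: joints at [-1.471, 0.286, 1.577, -0, 1.279, -0.15], TCP at [0.167, -0.654, 0.248] pointing down, gripper open.
Joint ranges: [-2.77, 2.77], [-0.9, 2.22], [0.21, 2.48], [-1.53, 4.67], [0.24, 2.81], [-2.84, 2.84]. Speed limits (rad/s): [2.79, 2.79, 3.14, 3.14, 3.14, 3.14].

## Interface

Orientations are given as a unit quaternion [x, y, z, w].
In Python, from plant import monitor, imaging, workorder, ctrl gives the robot as it stands.
- The arm moves only by the tool send_rows, never from a script. Its argument "rows" is a list of rows, each a list of 4 numbers: the shift along the world's x, y, z normalised to -1 to 1, where 1 is 0.3 m, then the turn about the world's z normalised to -1 to 1, where 1 is 360 degrees. A call has 1 to 20 rows; each row is the pose to reach, as a shift and turn from the pose commanded when the call began, turning the shorter way round; what a row does not reach only later rows make up. A row lasts 1/8 s, in which the tool goes at most 62.5 mm and 10.7 degrees, less where a joint would pass 70% of its speed; a pose out of reach is approached as far as the arm can. A call with a number of a shift or a turn outside -1 to 1 is refused whole. A call with a gripper value outside its range is refused whole. "jaw" is the closure, from 0 (fully open) to 1 (shut), set as the call begins (left out, the last holds). The fingers move at their own pace and stop on an object; "newtons" is the grip in N (left out, the last holds). Time passes only in rows, so rows that repeat a pose let the fingers close. It gives the time, the measured TCP pose, the force and the opening at its end, in the units of the state.
- monitor.get_state(): the state, without advancing time (a new reading comes with each control period).
- imaging.read_camera(name): name is "scene" or "top" or "wrist"; returns the picture (420x560x3 uint8, red, green, blue); there is no depth.
- imaging.calibration(name): a dict with "intrinsics" (3x3 intrinsics, pixels), "cam_to_world" (4x4, takes a point from camera to world coordinates). Camera axes: x right, y up, looking along -z (the intrinsics and any distortion apply to the point x, -y, -z); pixel columns grow to the right and rows downward; lengths in m; the calibration is good to about 2 mm. A picture is of the moment at which its call begins: read the wrist's pose just before it. calibration takes no time and is no camera call; for the wrist camera it gives the pose at the moment of the call.
- workorder.sign_off(): hands the job in, once; it reports no verdict.
The state is a dict: "time": time; "qpos": joint angles; "dq": joint speeds; "joint_efforts": joint torques, N m; "eef_pos": TCP position; "tcp_rot": TCP orientation; "contact_force": force on the tool from outside, world axes, zero at the start; "wrist_torque": the same for the moment, N m; "opening": opening from 0.0 (shut) to 1.0 (fully open).
Only numpy, scipy, OpenCV 4.12 (cv2) and the standard library are available. Lean on these libraries where they do the work, as an engineer would, in place of code of your own. Each camera call takes 0.05 s, during which the arm holds its last target.

## Working session

There is one attempt and no reset: what is moved stays moved. The work goes in short steps, Python scripts to look and compute and a tool call to move; the robot and the scene stay as the last step left them, time stands still between calls to the robot, and variables do not carry over. Pictures are saved under pics/ and viewed, and the job is handed in when it is done.

Besides the shell and the picture viewer there is one more tool, called after "Emit:" as name(argument=value, ...), one argument or row to a line, values as JSON. send_rows: Moves the arm, as the interface text tells. Scaled input: -1 to 1 covers 0.3 m each way for a shift and 360 degrees each way for a turn. Its arguments: {"type":"object","properties":{"rows":{"type":"array"},"jaw":{"type":"number"},"newtons":{"type":"number"}},"required":["rows"]}

```bash
mkdir -p pics; ls; python3 - <<'E'
from plant import monitor, imaging, workorder, ctrl
import cv2
print(monitor.get_state(), ctrl.tip_reach)
for n in ["scene","top"]:
    im=imaging.read_camera(n); cv2.imwrite(f"pics/{n}0.png",im[:,:,::-1])
    c=imaging.calibration(n); print(n,c)
E
```

```text
pics
{'time': 0.0, 'qpos': array([-1.47099017e+00,  2.87168455e-01,  1.57816645e+00, -2.89573928e-05,
        1.27860754e+00, -1.49991831e-01]), 'dq': array([ 0.00164152,  0.00083493, -0.00059804, -0.00184973, -0.0004867 ,
       -0.00114588]), 'joint_efforts': array([-9.08184802e-06, -4.05982733e+01, -2.92624694e+01, -2.87279363e-04,
        5.82877983e-03,  9.90398057e-07]), 'eef_pos': array([ 0.1668312 , -0.65342291,  0.24695099]), 'tcp_rot': array([ 9.92209049e-01,  1.24578581e-01,  1.56226377e-05, -1.17487427e-03]), 'contact_force': array([-0.12563589,  0.34331322, -0.01650495]), 'wrist_torque': array([ 0.01018907, -0.00524119, -0.01246358]), 'opening': 1.003549089954298} 0.017
scene {'intrinsics': array([[516.20532791,   0.        , 277.96387177],
       [  0.        , 516.20532791, 212.76862758],
       [  0.        ,   0.        ,   1.        ]]), 'cam_to_world': array([[-0.79439938, -0.37955196,  0.47420452,  1.30462255],
       [ 0.60736751, -0.50391602,  0.61414441,  1.05209363],
       [ 0.00585954,  0.77589236,  0.6308381 ,  1.12794202],
       [ 0.        ,  0.        ,  0.        ,  1.        ]])}
top {'intrinsics': array([[484.3093856 ,   0.        , 273.97373873],
       [  0.        , 484.3093856 , 215.39614025],
       [  0.        ,   0.        ,   1.        ]]), 'cam_to_world': array([[-0.02832735,  0.99590909, -0.0858059 ,  0.36519087],
       [-0.99952279, -0.02716274,  0.01471011,  0.00843653],
       [ 0.01231921,  0.08618165,  0.99620327,  1.6706515 ],
       [ 0.        ,  0.        ,  0.        ,  1.        ]])}
```

View pics/scene0.png

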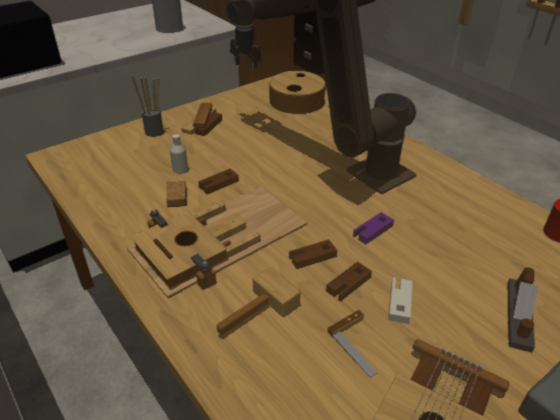

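View pics/top0.png

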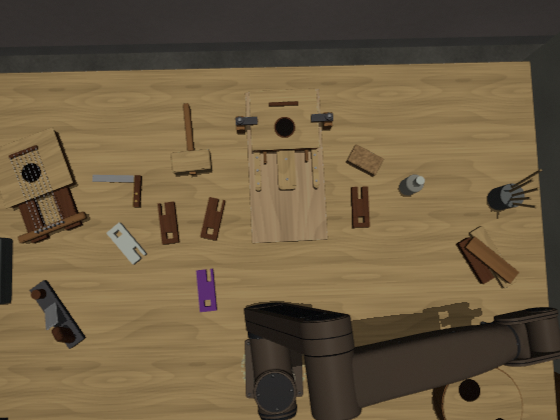

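The top view shows dark walnut posts at about (169,222), (212,218) and (360,207). Also there are a purple look-alike (206,290), a white one (126,243), and scrap wood at (480,260). The form is at (288,165). I'll take close crops next.

```bash
python3 - <<'E'
import cv2, numpy as np
im=cv2.imread("pics/top0.png")
def crop(x0,y0,x1,y1,s): 
    c=im[y0:y1,x0:x1]; return cv2.resize(np.clip(c.astype(float)*1.8,0,255).astype(np.uint8),None,fx=s,fy=s,interpolation=cv2.INTER_CUBIC)
a=crop(150,190,240,250,4); b=crop(340,180,380,240,4)
f=crop(235,85,340,250,3)
cv2.imwrite("pics/c1.png",np.hstack([a,b])); cv2.imwrite("pics/c2.png",f)
E
```

```text
(no output)
```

View pics/c1.png

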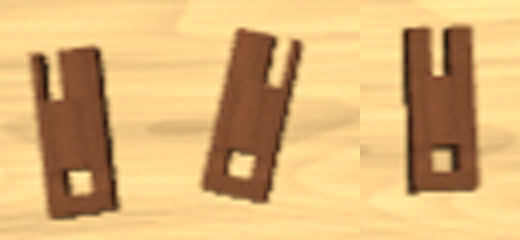

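View pics/c2.png

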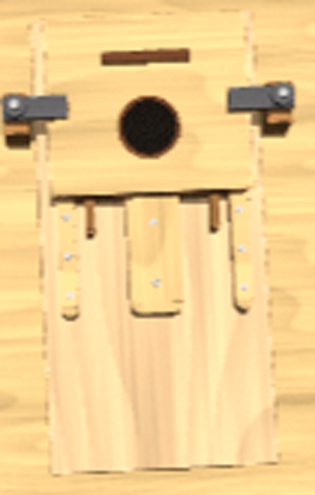

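Choice: A is the post at (169,222), slotted left; B is at (212,218), slotted right; C, the mis-cut one, is at (360,207). Next I'll measure the poses from the top camera.

```bash
cat > h.py <<'E'
import cv2, numpy as np
from plant import monitor, imaging, workorder, ctrl
def cast(uv,z,cal):
    K=np.array(cal["intrinsics"]);T=np.array(cal["cam_to_world"])
    uv=np.atleast_2d(np.asarray(uv,float))
    d=np.c_[(uv[:,0]-K[0,2])/K[0,0],-(uv[:,1]-K[1,2])/K[1,1],-np.ones(len(uv))]@T[:3,:3].T
    o=T[:3,3]; return o+d*((z-o[2])/d[:,2])[:,None]
def proj(P,cal):
    K=np.array(cal["intrinsics"]);T=np.array(cal["cam_to_world"])
    p=(np.atleast_2d(P)-T[:3,3])@T[:3,:3]
    return np.c_[K[0,0]*p[:,0]/-p[:,2]+K[0,2],K[1,1]*p[:,1]*-1/-p[:,2]+K[1,2]]
def walnut(im):
    hsv=cv2.cvtColor(im,cv2.COLOR_RGB2HSV)
    return ((hsv[...,2]<110)&((hsv[...,0]<14)|(hsv[...,0]>170))&(hsv[...,1]>90)).astype(np.uint8)*255
E
python3 - <<'E'
from h import *
im=cv2.imread("pics/top0.png")[:,:,::-1].copy()
cal=imaging.calibration("top")
hsv=cv2.cvtColor(im,cv2.COLOR_RGB2HSV)
print(hsv[225,170],hsv[215,160-15],hsv[218,210])
m=walnut(im); cv2.imwrite("pics/m.png",m)
cs,_=cv2.findContours(m,cv2.RETR_EXTERNAL,cv2.CHAIN_APPROX_NONE)
for c in cs:
    if 300<cv2.contourArea(c)<1500:
        w=cast(c[:,0,:],0.028,cal)[:,:2]
        r=cv2.minAreaRect((w*1000).astype(np.float32)); print(c[:,0].mean(0),r)
# form corners
for n,uv,z in [("base near L",(235+52/3,85+472/3),.012),("base near R",(235+278/3,85+464/3),.012),("box near L",(235+52/3,85+190/3),.06),("box near R",(235+256/3,85+188/3),.06),("keyL tip",(235+90/3,85+237/3),.038),("keyR tip",(235+215/3,85+231/3),.038),("spacer nl",(235+133/3,85+313/3),.04),("spacer nr",(235+181/3,85+313/3),.04),("baseFarL",(235+33/3,85+15/3),.012)]:
    print(n,cast(uv,z,cal)[0].round(4))
print(imaging.calibration("wrist"))
E
```

```text
[ 10 159  69] [ 19 112 139] [ 11 160  78]
[473.55       259.49166667] ((336.0971984863281, -694.7114868164062), (160.59840393066406, 54.019500732421875), 29.669994354248047)
[167.3255814  220.70542636] ((492.6071472167969, 343.6865234375), (138.47743225097656, 56.25968933105469), 6.068519115447998)
[ 30.84782609 215.13043478] ((530.0579223632812, 806.670166015625), (105.41803741455078, 57.712318420410156), 21.430192947387695)
[213.66666667 216.54263566] ((502.8948974609375, 192.77642822265625), (55.4929313659668, 137.98683166503906), 76.12217712402344)
[359.71538462 204.9       ] ((528.32763671875, -309.7474060058594), (56.35100555419922, 137.46270751953125), 89.9635009765625)
[ 64.4494382  203.14606742] ((569.98388671875, 693.090087890625), (107.25274658203125, 60.112693786621094), 18.4404354095459)
base near L [0.4177 0.0605 0.012 ]
base near R [ 0.4196 -0.1977  0.012 ]
box near L [0.7331 0.0513 0.06  ]
box near R [ 0.7296 -0.1787  0.06  ]
keyL tip [0.6827 0.01   0.038 ]
keyR tip [ 0.686  -0.1326  0.038 ]
spacer nl [ 0.594  -0.0364  0.04  ]
spacer nr [ 0.5925 -0.0907  0.04  ]
baseFarL [0.9528 0.0697 0.012 ]
{'intrinsics': array([[298.30659791,   0.        , 280.15591014],
       [  0.        , 298.30659791, 208.80269155],
       [  0.        ,   0.        ,   1.        ]]), 'cam_to_world': array([[ 0.24607289,  0.9269377 ,  0.28325719,  0.24008055],
       [-0.9692486 ,  0.23602307,  0.06964385, -0.63688079],
       [-0.00229972, -0.2916841 ,  0.95651194,  0.3724122 ],
       [ 0.        ,  0.        ,  0.        ,  1.        ]])}
```

View pics/m.png

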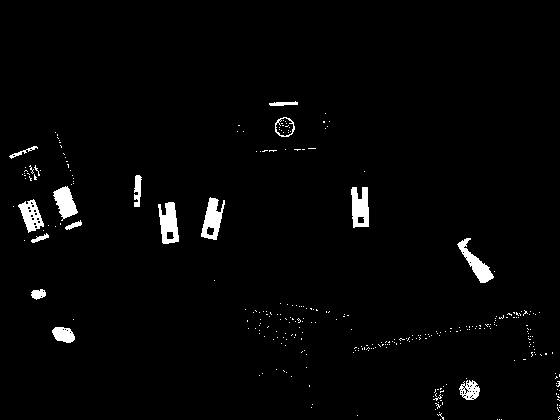

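A measures at about (0.493, 0.344) with yaw +6.1°. B is at about (0.503, 0.193) with yaw −13.9°. I'll go over the form first for a closer look with the wrist camera.

Emit:
send_rows(
  rows=[
    [0.25, 0.2, 0, -0.01],
    [0.5, 0.4, 0, -0.02],
    [0.75, 0.7, 0, -0.03],
    [1, 1, 0, -0.04],
    [1, 1, 0, -0.04],
  ],
  jaw=0,
  newtons=40,
)

```text
time: 0.72
eef_pos: [0.3924, -0.4361, 0.2478]
tcp_rot: [1.0, -0.001, -0.0, -0.0]
contact_force: [0.3, -0.4, -0.4]
opening: 0.999
```

Emit:
send_rows(
  rows=[
    [0.12, 0.2, 0, 0],
    [0.25, 0.4, 0, 0],
    [0.37, 0.6, -0.05, 0],
    [0.5, 0.8, -0.1, 0],
    [0.5, 0.97, -0.1, 0],
    [0.5, 0.97, -0.1, 0],
    [0.5, 0.97, -0.1, 0],
    [0.5, 0.97, -0.1, 0],
  ],
)

```text
time: 1.72
eef_pos: [0.5413, -0.1484, 0.2186]
tcp_rot: [1.0, -0.001, 0.0, 0.0]
contact_force: [0.1, 0.5, 0.7]
opening: 1.002
```

```bash
python3 - <<'E'
from h import *
import pickle
s=monitor.get_state();print(s["time"],s["eef_pos"],s["tcp_rot"],s["dq"].round(3),s["qpos"])
cal=imaging.calibration("wrist");im=imaging.read_camera("wrist")
pickle.dump((im,cal,s),open("w1.pkl","wb"))
cv2.imwrite("pics/w1.png",np.clip(im[:,:,::-1]*1.4,0,255).astype(np.uint8))
E
```

```text
1.725 [ 0.5413417  -0.14843853  0.2185873 ] [ 9.99998889e-01 -1.42006360e-03  1.54014346e-04  4.26898369e-04] [-0.017 -0.    -0.005  0.006  0.003  0.002] [-4.48094761e-01  6.33754223e-02  1.88749913e+00 -6.86098332e-04
  1.19007157e+00  1.12579644e+00]
```

View pics/w1.png

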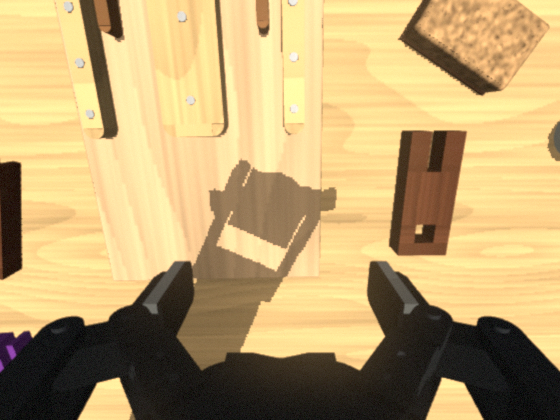

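Emit:
send_rows(
  rows=[
    [0.15, 0.14, 0, 0],
    [0.3, 0.28, 0, 0],
    [0.3, 0.28, 0, 0],
    [0.3, 0.28, 0, 0],
    [0.3, 0.28, 0, 0],
  ],
)

```text
time: 2.4
eef_pos: [0.6308, -0.0646, 0.2184]
tcp_rot: [1.0, -0.002, -0.0, 0.0]
contact_force: [0.2, -0.3, -0.9]
opening: 1.003
```

```bash
cat > snap.py <<'E'
from h import *
import pickle,sys
n=sys.argv[1]
s=monitor.get_state();print(s["time"],s["eef_pos"],s["tcp_rot"].round(4),abs(s["dq"]).max().round(3),s["contact_force"].round(1),s["opening"])
cal=imaging.calibration("wrist");im=imaging.read_camera("wrist")
pickle.dump((im,cal,s),open(n+".pkl","wb"))
cv2.imwrite(f"pics/{n}.png",np.clip(im[:,:,::-1]*1.4,0,255).astype(np.uint8))
E
python3 snap.py w2
```

```text
2.4 [ 0.63079412 -0.0646439   0.21839818] [ 1.0e+00 -1.9e-03 -1.0e-04  1.0e-04] 0.006 [ 0.2 -0.3 -0.9] 1.002514718707835
```

View pics/w2.png

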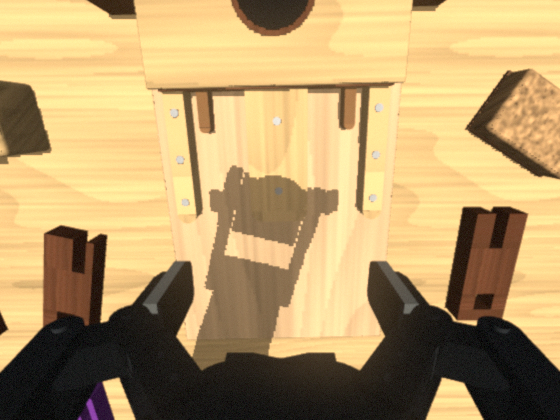

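The form is well in view: the soundbox near edge runs (147,88)–(405,82), the keys are at (204,125) and (349,122), and the rails at (180,160) and (375,155). Zooming to get precise edges.

```bash
python3 - <<'E'
import cv2,numpy as np
im=cv2.imread("pics/w2.png")
a=cv2.resize(im[75:225,135:285],None,fx=4,fy=4,interpolation=cv2.INTER_CUBIC)
b=cv2.resize(im[75:225,275:425],None,fx=4,fy=4,interpolation=cv2.INTER_CUBIC)
cv2.imwrite("pics/z1.png",a);cv2.imwrite("pics/z2.png",b)
E
```

```text
(no output)
```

View pics/z1.png

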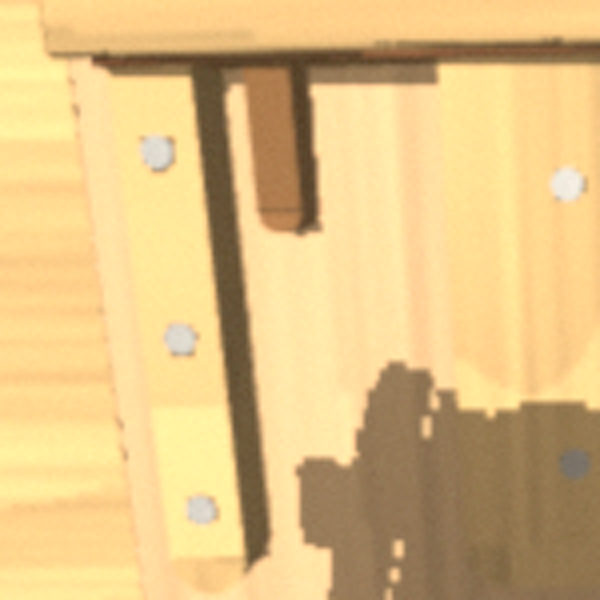

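View pics/z2.png

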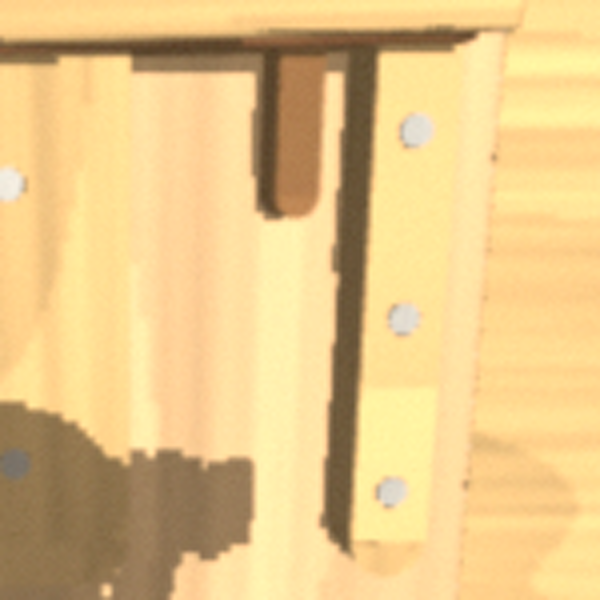

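```bash
python3 - <<'E'
from h import *
import pickle
im,cal,s=pickle.load(open("w2.pkl","rb"))
L=lambda x,y:((x+.5)/4+135-.5,(y+.5)/4+75-.5); R=lambda x,y:((x+.5)/4+275-.5,(y+.5)/4+75-.5)
P={}
for n,uv,z in [("railL0",L(193,80),.04),("railL1",L(246,555),.04),("railR0",R(378,55),.04),("railR1",R(353,540),.04),
 ("keyL tip",L(281,232),.027),("keyR tip",R(295,216),.027),("keyL a",L(268,190),.038),("keyL b",L(301,190),.038),("keyR a",R(275,150),.038),("keyR b",R(322,150),.038),
 ("boxL",L(48,54),.06),("boxR",R(520,27),.06),("screwL",L(157,152),.04),("screwL3",L(202,509),.04),("screwR",R(416,131),.04),("screwR3",R(392,491),.04),("mid1",L(568,184),.04),("mid1r",R(8,184),.04),("mid3",L(574,463),.04)]:
    P[n]=cast(uv,z,cal)[0]; print(n,P[n].round(4))
def yaw(a,b): d=P[b]-P[a]; return np.arctan2(d[1],d[0])
print("yaws",yaw("railL1","railL0"),yaw("railR1","railR0"),yaw("screwL3","screwL"),yaw("screwR3","screwR"),yaw("mid3","mid1"))
def yy(l,r): d=P[l]-P[r]; return np.arctan2(-d[0],d[1])
print(yy("keyL tip","keyR tip"),yy("screwL","screwR"),yy("screwL3","screwR3"),yy("boxL","boxR"))
E
```

```text
railL0 [0.7278 0.0261 0.04  ]
railL1 [0.6089 0.0239 0.04  ]
railR0 [ 0.7324 -0.1509  0.04  ]
railR1 [ 0.6122 -0.1541  0.04  ]
keyL tip [0.692  0.0111 0.027 ]
keyR tip [ 0.6952 -0.1364  0.027 ]
keyL a [0.7025 0.0108 0.038 ]
keyL b [0.7025 0.0027 0.038 ]
keyR a [ 0.7112 -0.1281  0.038 ]
keyR b [ 0.7111 -0.1396  0.038 ]
boxL [0.7319 0.0516 0.06  ]
boxR [ 0.7363 -0.1761  0.06  ]
screwL [0.7115 0.0365 0.04  ]
screwL3 [0.6217 0.0344 0.04  ]
screwR [ 0.7153 -0.1615  0.04  ]
screwR3 [ 0.6256 -0.1634  0.04  ]
mid1 [ 0.7036 -0.063   0.04  ]
mid1r [ 0.7036 -0.063   0.04  ]
mid3 [ 0.6337 -0.064   0.04  ]
yaws 0.018883790589234516 0.026780632949042444 0.023298869674880433 0.02108921141360524 0.013968384841969156
0.02197668216687991 0.01934912627438934 0.01982275696183947 0.01928476235975356
```

Emit:
send_rows(
  rows=[
    [-0.1, 0.2, 0, 0.005],
    [-0.2, 0.4, 0, 0.01],
    [-0.3, 0.6, 0, 0.015],
    [-0.4, 0.8, 0, 0.0175],
    [-0.4, 1, 0, 0.0175],
    [-0.4, 1, 0, 0.0175],
    [-0.4, 1, 0, 0.0175],
  ],
)

```text
time: 3.32
eef_pos: [0.5114, 0.2368, 0.2185]
tcp_rot: [0.999, 0.055, 0.0, 0.0]
contact_force: [0.9, 0.0, 0.3]
opening: 1.0
```

Emit:
send_rows(
  rows=[
    [-0.1, 0.18, 0, 0],
    [-0.18, 0.35, 0, 0],
    [-0.18, 0.35, 0, 0],
    [-0.18, 0.35, 0, 0],
    [-0.18, 0.35, 0, 0],
  ],
)

```text
time: 3.95
eef_pos: [0.4585, 0.3403, 0.2183]
tcp_rot: [0.999, 0.053, 0.0, 0.0]
contact_force: [-0.3, -0.1, -0.8]
opening: 1.005
```

```bash
python3 snap.py w3; cat > post.py <<'E'
from h import *
import pickle,sys
im,cal,s=pickle.load(open(sys.argv[1]+".pkl","rb")); z=float(sys.argv[2])
m=walnut(im); cv2.imwrite(f"pics/{sys.argv[1]}m.png",m)
E
python3 post.py w3 .028
```

```text
3.95 [0.45854045 0.34025196 0.21828048] [9.986e-01 5.280e-02 0.000e+00 2.000e-04] 0.003 [-0.3 -0.1 -0.8] 1.0054118871320614
```

View pics/w3.png

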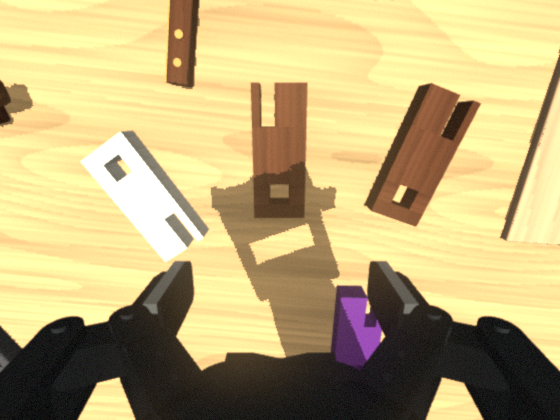

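Post A lies straight ahead, heel at (251–307, 83), tail at row 217, with the slot left of the middle. The white look-alike's nearest corner is at (207,236), and the purple one is at (350,290). I'll check clearances.

```bash
python3 - <<'E'
from h import *
import pickle
im,cal,s=pickle.load(open("w3.pkl","rb"))
t=s["eef_pos"]; y=2*np.arctan2(s["tcp_rot"][1],s["tcp_rot"][0]); c,sn=np.cos(y),np.sin(y)
for n,uv in dict(heelL=(251,83),heelR=(307,83),tailR=(304,217),tailL=(255,217),whc=(207,236),wh2=(190,200),pur=(338,287),purR=(365,287),B1=(367,207),B2=(417,226)).items():
    p=cast(uv,.028,cal)[0]; d=p-t; print(n,p.round(4),"tool xy",(c*d[0]+sn*d[1]).round(4),(-sn*d[0]+c*d[1]).round(4))
E
```

```text
heelL [0.563  0.3783 0.028 ] tool xy 0.1079 0.0269
heelR [0.5688 0.3238 0.028 ] tool xy 0.1079 -0.028
tailR [0.4311 0.309  0.028 ] tool xy -0.0306 -0.0282
tailL [0.4254 0.3634 0.028 ] tool xy -0.0305 0.0265
whc [0.397  0.4159 0.028 ] tool xy -0.0533 0.0817
wh2 [0.4376 0.4358 0.028 ] tool xy -0.0108 0.0973
pur [0.3473 0.257  0.028 ] tool xy -0.1194 -0.071
purR [0.3507 0.2247 0.028 ] tool xy -0.1195 -0.1035
B1 [0.4499 0.2413 0.028 ] tool xy -0.019 -0.0975
B2 [0.4337 0.1811 0.028 ] tool xy -0.0415 -0.1557
```

Emit:
send_rows(
  rows=[
    [0, 0, -0.2, 0],
    [0, 0, -0.4, 0],
    [0, 0, -0.55, 0],
    [0, 0, -0.65, 0],
    [0, 0, -0.65, 0],
    [0, 0, -0.65, 0],
    [0, 0, -0.65, 0],
  ],
)

```text
time: 4.88
eef_pos: [0.4591, 0.3425, 0.0255]
tcp_rot: [0.999, 0.054, 0.002, -0.001]
contact_force: [0.2, 0.5, 0.4]
opening: 1.0
```

Emit:
send_rows(
  rows=[
    [0, 0, 0, 0],
    [0, 0, 0, 0],
    [0, 0, 0, 0],
    [0, 0, 0, 0],
    [0, 0, 0, 0],
    [0, 0, 0, 0],
    [0, 0, 0, 0],
  ],
  jaw=1,
  newtons=50,
)

```text
time: 5.75
eef_pos: [0.4582, 0.3425, 0.0246]
tcp_rot: [0.999, 0.054, 0.001, -0.0]
contact_force: [-1.4, -0.7, 6.3]
opening: 0.642
```

Emit:
send_rows(
  rows=[
    [0, 0, 0.1, 0],
    [0, 0, 0.2, 0],
    [0, 0, 0.3, 0],
    [0, 0, 0.3, 0],
    [0, 0, 0.3, 0],
  ],
)

```text
time: 6.38
eef_pos: [0.4563, 0.3414, 0.1115]
tcp_rot: [0.999, 0.054, -0.001, 0.001]
contact_force: [-0.8, -0.4, -1.8]
opening: 0.642
```

Emit:
send_rows(
  rows=[
    [0, -0.17, 0, -0.004],
    [0.02, -0.34, 0, -0.008],
    [0.04, -0.51, 0, -0.012],
    [0.06, -0.68, 0, -0.014],
    [0.076, -0.85, 0, -0.014],
    [0.076, -1, 0, -0.014],
    [0.076, -1, 0, -0.014],
    [0.076, -1, 0, -0.014],
  ],
)

```text
time: 7.38
eef_pos: [0.4791, 0.0422, 0.1117]
tcp_rot: [1.0, 0.01, -0.002, -0.0]
contact_force: [-0.2, 0.7, -1.5]
opening: 0.642
```

Emit:
send_rows(
  rows=[
    [0, -0.1, -0.08, 0],
    [0, -0.165, -0.16, 0],
    [0, -0.165, -0.16, 0],
    [0, -0.165, -0.16, 0],
    [0, -0.165, -0.16, 0],
  ],
)

```text
time: 8.0
eef_pos: [0.481, -0.0067, 0.0662]
tcp_rot: [1.0, 0.011, 0.001, 0.0]
contact_force: [0.0, 0.5, -1.7]
opening: 0.642
```

```bash
python3 snap.py w4
```

```text
8.0 [ 0.48095901 -0.00666406  0.06623464] [9.999e-01 1.100e-02 9.000e-04 1.000e-04] 0.004 [ 0.   0.5 -1.7] 0.6423962277578633
```

View pics/w4.png

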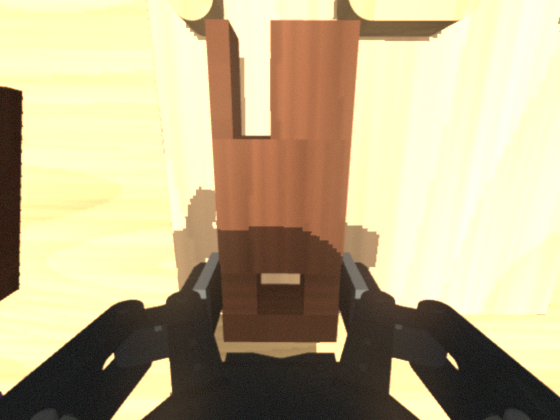

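```bash
python3 - <<'E'
import cv2,numpy as np
im=cv2.imread("pics/w4.png")
cv2.imwrite("pics/z4.png",cv2.resize(im[0:80,160:480]/1.4,None,fx=2.5,fy=2.5,interpolation=cv2.INTER_CUBIC))
from h import *
import pickle
im,cal,s=pickle.load(open("w4.pkl","rb"))
for uv in [(208,22),(358,25),(223,342),(337,342)]: print(cast(uv,.0697,cal)[0].round(4))
O=np.array([.734,-.062]);y=.0205;R=np.array([[np.cos(y),-np.sin(y)],[np.sin(y),np.cos(y)]])
for f in [(-134,30),(-134,89),(-124,30),(-124,89),(-70,59.5)]: 
    w=np.r_[O+R@(np.array(f)/1e3),.04]; print(f,w.round(4),proj(w,cal)[0].round(1))
E
```

```text
[0.5888 0.0201 0.0697]
[ 0.589  -0.0339  0.0697]
[0.4499 0.0195 0.0697]
[ 0.451  -0.0368  0.0697]
(-134, 30) [ 0.5994 -0.0348  0.04  ] [345.5  18.4]
(-134, 89) [0.5982 0.0242 0.04  ] [213.   18.3]
(-124, 30) [ 0.6094 -0.0345  0.04  ] [347.   -7.8]
(-124, 89) [0.6082 0.0244 0.04  ] [211.5  -7.9]
(-70, 59.5) [ 0.6628 -0.0039  0.04  ] [ 279.2 -172.6][ WARN:0@0.057] global loadsave.cpp:1063 imwrite_ Unsupported depth image for selected encoder is fallbacked to CV_8U.
```

View pics/z4.png

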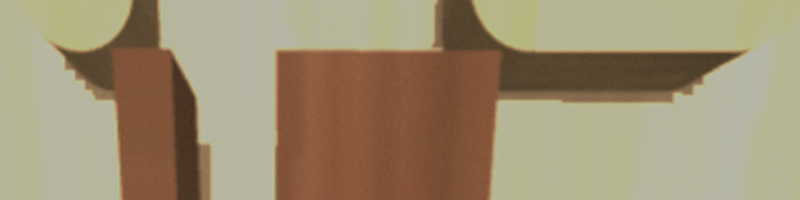

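Post A is held well, and the heel is about 1 mm right of the lane line with 0.4° of yaw missing. I'll correct that and lay it on the base in front of the lane.

Emit:
send_rows(
  rows=[
    [0, 0.0017, -0.03, 0.0012],
    [0, 0.0017, -0.06, 0.0012],
    [0, 0.0017, -0.08, 0.0012],
    [0, 0.0017, -0.098, 0.0012],
    [0, 0.0017, -0.098, 0.0012],
    [0, 0.0017, -0.098, 0.0012],
  ],
)

```text
time: 8.8
eef_pos: [0.4806, -0.0071, 0.0365]
tcp_rot: [1.0, 0.014, 0.0, -0.0]
contact_force: [-3.1, -0.1, 4.8]
opening: 0.636
```

```bash
python3 snap.py w5;  python3 - <<'E'
from h import *
import pickle
im,cal,s=pickle.load(open("w5.pkl","rb"))
O=np.array([.734,-.062]);y=.0205;R=np.array([[np.cos(y),-np.sin(y)],[np.sin(y),np.cos(y)]])
for f in [(-134,30),(-134,89)]:
    w=np.r_[O+R@(np.array(f)/1e3),.04]; print(proj(w,cal)[0].round(1))
E
```

```text
8.8 [ 0.48060664 -0.00712184  0.03652027] [ 0.9999  0.0139  0.     -0.    ] 0.002 [-3.1 -0.1  4.8] 0.6357802953730431
[364.3  -9.7]
[195.2 -10.9]
```

View pics/w5.png

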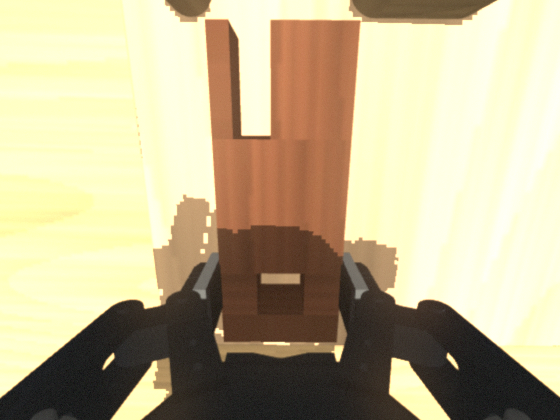

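Post A is flat on the base in front of the lane (heel row 22, rail ends row ~10). Now sliding forward.

Emit:
send_rows(
  rows=[
    [0.03, 0.0006, 0, 0],
    [0.06, 0.0012, 0, 0],
    [0.09, 0.0018, 0, 0],
    [0.12, 0.0025, 0, 0],
    [0.15, 0.003, 0, 0],
    [0.15, 0.003, 0, 0],
  ],
)

```text
time: 9.6
eef_pos: [0.5269, -0.0064, 0.0366]
tcp_rot: [1.0, 0.014, 0.002, 0.0]
contact_force: [3.1, -1.2, 1.1]
opening: 0.639
```

```bash
python3 snap.py w6
```

```text
9.6 [ 0.52691118 -0.00643528  0.03655904] [9.999e-01 1.380e-02 1.900e-03 3.000e-04] 0.009 [ 3.1 -1.2  1.1] 0.6392154512155518
```

View pics/w6.png

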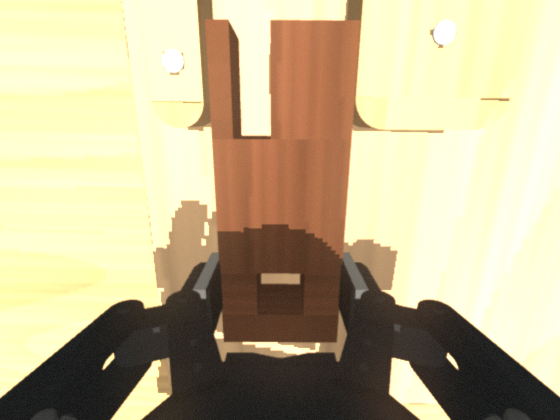

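The heel is in the lane (post edges 208–358 between rail 200 and spacer ~360). Continuing.

Emit:
send_rows(
  rows=[
    [0.03, 0.001, 0, 0],
    [0.06, 0.002, 0, 0],
    [0.09, 0.003, 0, 0],
    [0.12, 0.004, 0, 0],
    [0.15, 0.005, 0, 0],
    [0.15, 0.005, 0, 0],
  ],
)

```text
time: 10.4
eef_pos: [0.5711, -0.0048, 0.0366]
tcp_rot: [1.0, 0.014, 0.001, 0.0]
contact_force: [0.3, -0.1, 4.3]
opening: 0.639
```

```bash
python3 snap.py w7
```

```text
10.4 [ 0.57112784 -0.00475821  0.03657553] [9.999e-01 1.400e-02 1.100e-03 1.000e-04] 0.014 [ 0.3 -0.1  4.3] 0.6385163456493066
```

View pics/w7.png

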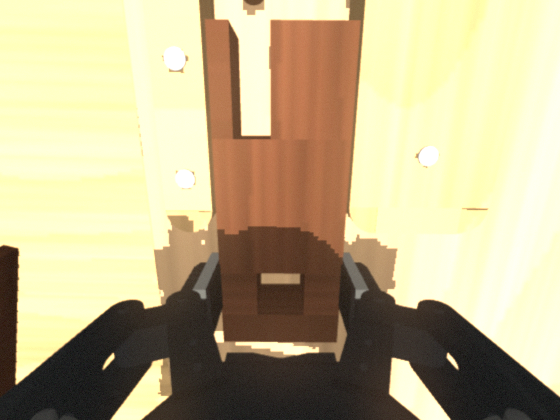

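The key tip (254,3) lines up with the slot (238–271). Releasing, lifting, backing off behind the tail and shutting the fingers to push.

Emit:
send_rows(
  rows=[
    [0, 0, 0, 0],
    [0, 0, 0, 0],
    [0, 0, 0, 0],
    [0, 0, 0, 0],
  ],
  jaw=0,
)

```text
time: 10.95
eef_pos: [0.57, -0.0046, 0.0356]
tcp_rot: [1.0, 0.014, -0.0, -0.0]
contact_force: [-0.5, 0.4, 0.1]
opening: 1.005
```

Emit:
send_rows(
  rows=[
    [0, 0, 0.1, 0],
    [0, 0, 0.2, 0],
    [0, 0, 0.25, 0],
    [-0.1, 0, 0.25, 0],
    [-0.2, -0.005, 0.25, 0],
    [-0.2, -0.005, 0.25, 0],
    [-0.2, -0.005, 0.25, 0],
  ],
)

```text
time: 11.82
eef_pos: [0.511, -0.0062, 0.1111]
tcp_rot: [1.0, 0.014, 0.001, 0.0]
contact_force: [-0.8, 0.1, -0.4]
opening: 1.005
```

Emit:
send_rows(
  rows=[
    [0, 0, 0, 0],
    [0, 0, 0, 0],
    [0, 0, -0.1, 0],
    [0, 0, -0.2, 0],
    [0, 0, -0.25, 0],
    [0, 0, -0.25, 0],
    [0, 0, -0.25, 0],
  ],
  jaw=1,
)

```text
time: 12.7
eef_pos: [0.5113, -0.0063, 0.037]
tcp_rot: [1.0, 0.014, 0.001, 0.0]
contact_force: [0.1, 0.0, -0.9]
opening: 0.002
```

```bash
python3 snap.py w8
```

```text
12.7 [ 0.51128098 -0.00626274  0.03696358] [9.999e-01 1.400e-02 1.000e-03 2.000e-04] 0.013 [ 0.1  0.  -0.9] 0.001960099921604352
```

View pics/w8.png

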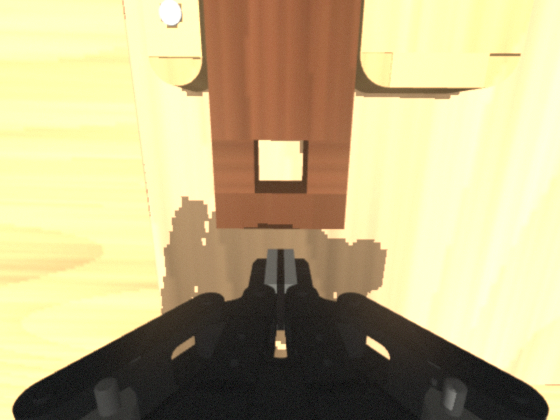

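Emit:
send_rows(
  rows=[
    [0.03, 0.0006, 0, 0],
    [0.06, 0.0012, 0, 0],
    [0.09, 0.0018, 0, 0],
    [0.12, 0.0024, 0, 0],
    [0.15, 0.003, 0, 0],
    [0.18, 0.0036, 0, 0],
    [0.18, 0.0036, 0, 0],
  ],
)

```text
time: 13.62
eef_pos: [0.5654, -0.0051, 0.0361]
tcp_rot: [1.0, 0.014, 0.001, 0.0]
contact_force: [0.5, 0.0, 0.4]
opening: -0.002
```

Emit:
send_rows(
  rows=[
    [0.015, 0.0003, 0, 0],
    [0.03, 0.0006, 0, 0],
    [0.035, 0.0007, 0, 0],
    [0.04, 0.0008, 0, 0],
    [0.04, 0.0008, 0, 0],
  ],
)

```text
time: 14.25
eef_pos: [0.5764, -0.0048, 0.0359]
tcp_rot: [1.0, 0.014, 0.0, 0.0]
contact_force: [-0.7, -0.2, -0.3]
opening: -0.0
```

```bash
python3 snap.py w9
```

```text
14.25 [ 0.57642119 -0.00477422  0.03594292] [9.999e-01 1.400e-02 2.000e-04 0.000e+00] 0.002 [-0.7 -0.2 -0.3] -0.0003252890839824237
```

View pics/w9.png

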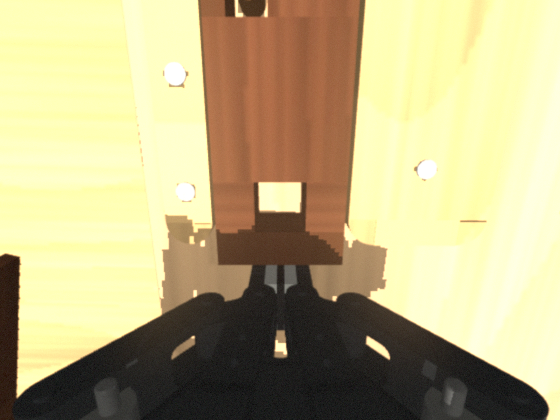

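The key (251,8) is inside the slot, with the tail still proud. I'll push on in small steps and watch the force.

Emit:
send_rows(
  rows=[
    [0.007, 0.0001, 0, 0],
    [0.013, 0.0003, 0, 0],
    [0.02, 0.0004, 0, 0],
    [0.02, 0.0004, 0, 0],
  ],
)

```text
time: 14.8
eef_pos: [0.5802, -0.0046, 0.0356]
tcp_rot: [1.0, 0.014, -0.003, -0.0]
contact_force: [-6.5, -1.2, 5.0]
opening: -0.0
```

```bash
python3 - <<'E'
from h import *
import pickle
im,cal,s=pickle.load(open("w9.pkl","rb"))
O=np.array([.734,-.062]);y=.0205;R=np.array([[np.cos(y),-np.sin(y)],[np.sin(y),np.cos(y)]])
for uv in [(219,265),(343,265)]: print((R.T@(cast(uv,.040,cal)[0][:2]-O)).round(4))
E
```

```text
[-0.1446  0.0866]
[-0.1442  0.0307]
```

Emit:
send_rows(
  rows=[
    [0.004, 0, 0, 0],
    [0.008, 0.0001, 0, 0],
    [0.01, 0.0002, 0, 0],
    [0.01, 0.0002, 0, 0],
  ],
)

```text
time: 15.3
eef_pos: [0.5803, -0.0044, 0.0351]
tcp_rot: [1.0, 0.015, -0.007, -0.0]
contact_force: [-14.9, -1.8, 11.1]
opening: 0.004
```

Emit:
send_rows(
  rows=[
    [0.006, 0, 0.003, 0],
    [0.012, 0.0001, 0.003, 0],
    [0.012, 0.0002, 0.003, 0],
  ],
)

```text
time: 15.68
eef_pos: [0.5804, -0.0043, 0.0351]
tcp_rot: [1.0, 0.015, -0.013, -0.001]
contact_force: [-23.1, -2.2, 16.0]
opening: 0.002
```

```bash
python3 snap.py w10
```

```text
15.675 [ 0.58041753 -0.00426953  0.0351235 ] [ 9.998e-01  1.500e-02 -1.260e-02 -7.000e-04] 0.003 [-23.1  -2.2  16. ] 0.00221065042160557
```

View pics/w10.png

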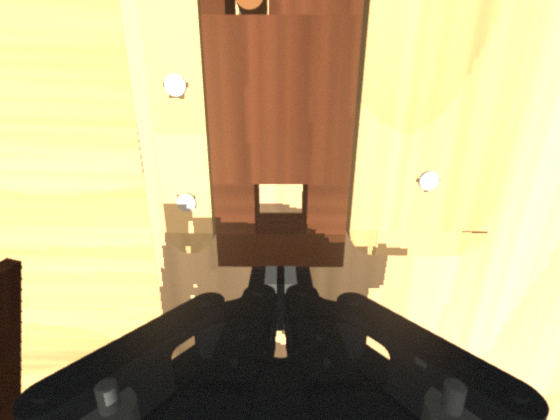

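The slot bottom (row 14) is about 2 mm from the key tip and resistance is a firm 23 N: post A is home. Backing off and going to B.

Emit:
send_rows(
  rows=[
    [-0.03, 0, 0, 0],
    [-0.1, 0, 0, 0],
    [-0.1, 0, 0.2, 0],
    [-0.1, 0, 0.4, 0],
    [-0.1, 0, 0.55, 0],
    [-0.1, 0, 0.55, 0],
  ],
)

```text
time: 16.48
eef_pos: [0.5624, -0.0051, 0.208]
tcp_rot: [1.0, 0.014, 0.006, 0.001]
contact_force: [1.0, 0.4, -0.7]
opening: 0.0
```

Emit:
send_rows(
  rows=[
    [-0.05, 0.15, 0, -0.01],
    [-0.1, 0.3, 0, -0.02],
    [-0.15, 0.45, 0, -0.03],
    [-0.2, 0.6, 0, -0.04],
    [-0.285, 0.69, 0, -0.0433],
    [-0.285, 0.69, 0, -0.0433],
    [-0.285, 0.69, 0, -0.0433],
    [-0.285, 0.69, 0, -0.0433],
  ],
  jaw=0,
)

```text
time: 17.48
eef_pos: [0.474, 0.2017, 0.2015]
tcp_rot: [0.992, -0.122, 0.0, 0.0]
contact_force: [-0.7, 0.6, 0.1]
opening: 1.005
```

```bash
python3 snap.py w11
```

```text
17.475 [0.47397012 0.20171025 0.20153613] [ 9.925e-01 -1.224e-01  0.000e+00  1.000e-04] 0.005 [-0.7  0.6  0.1] 1.0047733241799581
```

View pics/w11.png

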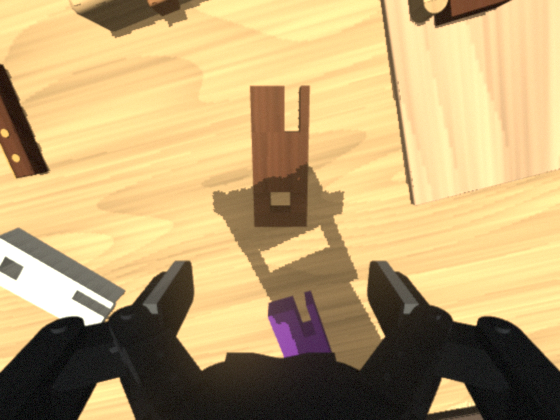

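Post B is directly ahead: heel (250–309, 86), tail row 227, slot right of the middle. The purple post is behind it at (295,300).

```bash
python3 - <<'E'
from h import *
import pickle
im,cal,s=pickle.load(open("w11.pkl","rb"))
t=s["eef_pos"]; y=2*np.arctan2(s["tcp_rot"][1],s["tcp_rot"][0]); c,sn=np.cos(y),np.sin(y); print(y)
for n,uv in dict(heelL=(250,86),heelR=(309,86),tailR=(307,227),tailL=(254,227),purple=(268,304),purR=(312,292),white=(125,293),formcorner=(414,204)).items():
    p=cast(uv,.028 if n!="formcorner" else .012,cal)[0]; d=p-t; print(n,p.round(4),"tool xy",(c*d[0]+sn*d[1]).round(4),(-sn*d[0]+c*d[1]).round(4))
E
```

```text
-0.2453418159030629
heelL [0.5815 0.2024 0.028 ] tool xy 0.1041 0.0268
heelR [0.5681 0.1492 0.028 ] tool xy 0.1041 -0.0281
tailR [0.4321 0.1815 0.028 ] tool xy -0.0357 -0.0297
tailL [0.4459 0.2364 0.028 ] tool xy -0.0357 0.0268
purple [0.3502 0.2462 0.028 ] tool xy -0.1309 0.0131
purR [0.3533 0.1933 0.028 ] tool xy -0.115 -0.0375
white [0.4043 0.4015 0.028 ] tool xy -0.1161 0.1769
formcorner [0.4235 0.0617 0.012 ] tool xy -0.0149 -0.1481
```

Emit:
send_rows(
  rows=[
    [0, -0.003, -0.2, 0],
    [0, -0.003, -0.4, 0],
    [0, -0.003, -0.52, 0],
    [0, -0.003, -0.588, 0],
    [0, -0.003, -0.588, 0],
    [0, -0.003, -0.588, 0],
  ],
)

```text
time: 18.27
eef_pos: [0.4745, 0.2014, 0.0264]
tcp_rot: [0.993, -0.122, 0.001, -0.0]
contact_force: [0.9, -0.8, 0.5]
opening: 0.996
```

Emit:
send_rows(
  rows=[
    [0, 0, 0, 0],
    [0, 0, 0, 0],
    [0, 0, 0, 0],
    [0, 0, 0, 0],
    [0, 0, 0, 0],
    [0, 0, 0, 0],
  ],
  jaw=1,
  newtons=50,
)

```text
time: 19.02
eef_pos: [0.4746, 0.2019, 0.0269]
tcp_rot: [0.993, -0.122, 0.001, -0.0]
contact_force: [-1.8, 0.1, 5.8]
opening: 0.64
```

Emit:
send_rows(
  rows=[
    [0, 0, 0.1, 0],
    [0, 0, 0.2, 0],
    [0, 0, 0.3, 0],
    [0, 0, 0.3, 0],
    [0, 0, 0.3, 0],
  ],
)

```text
time: 19.65
eef_pos: [0.4722, 0.2014, 0.1139]
tcp_rot: [0.993, -0.122, -0.001, 0.0]
contact_force: [-0.0, -0.3, -2.4]
opening: 0.641
```

Emit:
send_rows(
  rows=[
    [0, -0.17, 0, 0.01],
    [0.02, -0.34, 0, 0.02],
    [0.03, -0.51, 0, 0.03],
    [0.04, -0.68, 0, 0.0423],
    [0.046, -0.85, 0, 0.0423],
    [0.046, -1, 0, 0.0423],
    [0.046, -1, 0, 0.0423],
    [0.046, -1, 0, 0.0423],
  ],
)

```text
time: 20.65
eef_pos: [0.486, -0.0978, 0.1137]
tcp_rot: [1.0, 0.011, -0.002, -0.001]
contact_force: [0.2, 0.0, -1.2]
opening: 0.64
```

Emit:
send_rows(
  rows=[
    [0, -0.05, -0.08, 0],
    [0, -0.093, -0.155, 0],
    [0, -0.093, -0.155, 0],
    [0, -0.093, -0.155, 0],
    [0, -0.093, -0.155, 0],
  ],
)

```text
time: 21.28
eef_pos: [0.4878, -0.1258, 0.0699]
tcp_rot: [1.0, 0.011, 0.001, 0.0]
contact_force: [0.5, 0.6, -1.9]
opening: 0.642
```

```bash
python3 snap.py w12; python3 - <<'E'
import cv2
im=cv2.imread("pics/w12.png"); cv2.imwrite("pics/z12.png",cv2.resize((im[0:200,120:440]/1.3).astype("uint8"),None,fx=2.5,fy=2.5,interpolation=cv2.INTER_CUBIC))
from h import *
import pickle
im,cal,s=pickle.load(open("w12.pkl","rb"))
O=np.array([.734,-.062]);y=.0205;R=np.array([[np.cos(y),-np.sin(y)],[np.sin(y),np.cos(y)]])
for f in [(-134,-30),(-134,-89),(-124,-30),(-124,-89)]:
    w=np.r_[O+R@(np.array(f)/1e3),.04]; print(f,proj(w,cal)[0].round(1))
E
```

```text
21.275 [ 0.48784237 -0.12578745  0.06992538] [9.999e-01 1.140e-02 8.000e-04 3.000e-04] 0.007 [ 0.5  0.6 -1.9] 0.6416317384363381
(-134, -30) [215.   31.8]
(-134, -89) [342.8  32. ]
(-124, -30) [213.6   6.8]
(-124, -89) [344.2   7. ]
```

View pics/w12.png

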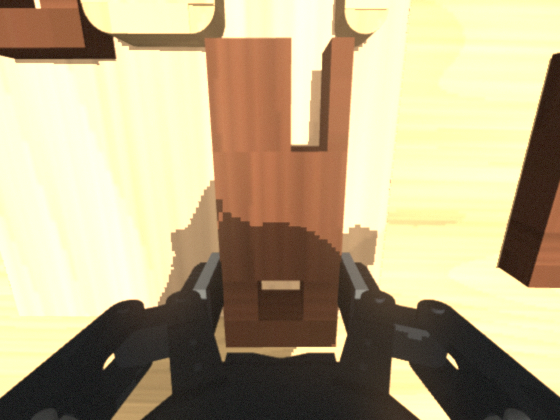

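View pics/z12.png

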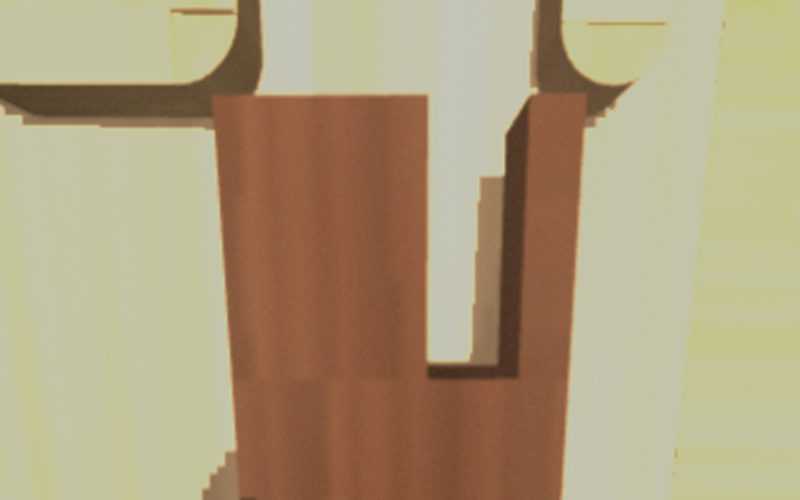

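```bash
python3 - <<'E'
from h import *
import pickle
im,cal,s=pickle.load(open("w12.pkl","rb"))
O=np.array([.734,-.0624]);y=.0205;R=np.array([[np.cos(y),-np.sin(y)],[np.sin(y),np.cos(y)]])
P=[R.T@(cast(uv,.071,cal)[0][:2]-O) for uv in [(205,38),(354.3,38),(226,346),(336,346)]]
print(np.round(P,4)); h=(P[0]+P[1])/2;t=(P[2]+P[3])/2; print(h,t,(h-t)[1]/.14)
E
```

```text
[[-0.1436 -0.0318]
 [-0.1435 -0.0872]
 [-0.2825 -0.0324]
 [-0.2825 -0.0881]]
[-0.14358504 -0.0594866 ] [-0.2824775  -0.06026908] 0.005589177971593554
```

B's heel is centred on the right lane within 0.1 mm and 0.3°. Lowering to the base, then sliding in.

Emit:
send_rows(
  rows=[
    [0, 0, -0.03, -0.0006],
    [0, 0.001, -0.06, -0.0006],
    [0, 0.001, -0.085, -0.0006],
    [0, 0.001, -0.104, -0.0006],
    [0, 0.001, -0.104, -0.0006],
    [0, 0.001, -0.104, -0.0006],
  ],
)

```text
time: 22.08
eef_pos: [0.4873, -0.1261, 0.0389]
tcp_rot: [1.0, 0.009, -0.001, -0.0]
contact_force: [-5.3, 1.8, 8.3]
opening: 0.643
```

Emit:
send_rows(
  rows=[
    [0.03, 0.0006, 0, 0],
    [0.06, 0.0012, 0, 0],
    [0.09, 0.0018, 0, 0],
    [0.12, 0.0025, 0, 0],
    [0.12, 0.0025, 0, 0],
  ],
)

```text
time: 22.7
eef_pos: [0.525, -0.126, 0.039]
tcp_rot: [1.0, 0.009, 0.002, 0.001]
contact_force: [0.6, -0.3, 4.8]
opening: 0.64
```

```bash
python3 snap.py w13
```

```text
22.7 [ 0.52499074 -0.12596839  0.03900496] [1.0e+00 8.9e-03 1.8e-03 6.0e-04] 0.016 [ 0.6 -0.3  4.8] 0.6402612555012405
```

View pics/w13.png

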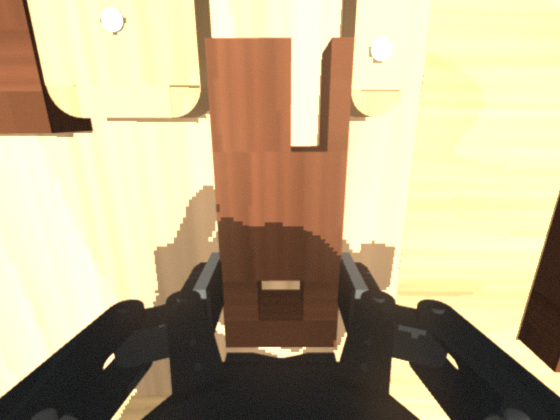

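Heel in the right lane without load. Continuing.

Emit:
send_rows(
  rows=[
    [0.03, 0.001, 0, 0],
    [0.06, 0.002, 0, 0],
    [0.09, 0.003, 0, 0],
    [0.12, 0.004, 0, 0],
    [0.15, 0.005, 0, 0],
    [0.16, 0.005, 0, 0],
    [0.16, 0.005, 0, 0],
  ],
)

```text
time: 23.62
eef_pos: [0.5711, -0.1241, 0.0389]
tcp_rot: [1.0, 0.009, -0.001, 0.0]
contact_force: [-4.2, 0.3, 9.9]
opening: 0.641
```

```bash
python3 snap.py w14
```

```text
23.625 [ 0.57105478 -0.1240921   0.03893784] [ 1.0e+00  9.2e-03 -6.0e-04  0.0e+00] 0.008 [-4.2  0.3  9.9] 0.6412467031997577
```

View pics/w14.png

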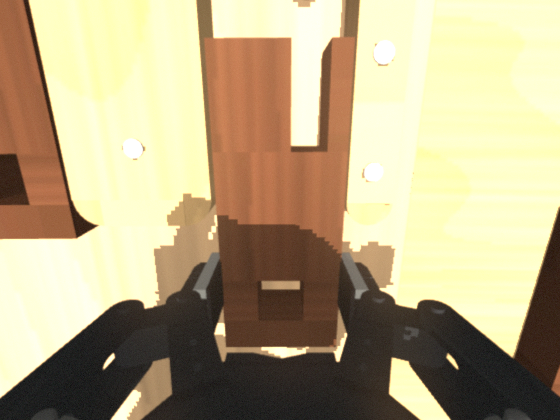

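The key tip (303,3) is lined up with the slot (291–325). Release and push from behind.

Emit:
send_rows(
  rows=[
    [0, 0, 0, 0],
    [0, 0, 0, 0],
    [0, 0, 0, 0],
    [0, 0, 0, 0],
  ],
  jaw=0,
)

```text
time: 24.18
eef_pos: [0.571, -0.1237, 0.0374]
tcp_rot: [1.0, 0.009, -0.0, -0.0]
contact_force: [0.9, 0.7, 0.4]
opening: 0.997
```

Emit:
send_rows(
  rows=[
    [0, 0, 0.1, 0],
    [0, 0, 0.2, 0],
    [0, 0, 0.25, 0],
    [-0.1, 0, 0.25, 0],
    [-0.2, -0.005, 0.25, 0],
    [-0.2, -0.005, 0.25, 0],
    [-0.2, -0.005, 0.25, 0],
  ],
)

```text
time: 25.05
eef_pos: [0.5118, -0.1254, 0.1128]
tcp_rot: [1.0, 0.009, 0.0, 0.0]
contact_force: [-0.1, 0.3, 0.5]
opening: 1.0
```

Emit:
send_rows(
  rows=[
    [0, 0, 0, 0],
    [0, 0, 0, 0],
    [0, 0, -0.1, 0],
    [0, 0, -0.2, 0],
    [0, 0, -0.255, 0],
    [0, 0, -0.255, 0],
    [0, 0, -0.255, 0],
  ],
  jaw=1,
)

```text
time: 25.92
eef_pos: [0.5121, -0.1257, 0.0372]
tcp_rot: [1.0, 0.009, 0.001, 0.0]
contact_force: [0.0, -0.4, -0.5]
opening: 0.0
```

Emit:
send_rows(
  rows=[
    [0.03, 0.0006, 0, 0],
    [0.06, 0.0012, 0, 0],
    [0.09, 0.0018, 0, 0],
    [0.12, 0.0024, 0, 0],
    [0.15, 0.003, 0, 0],
    [0.18, 0.0036, 0, 0],
    [0.18, 0.0036, 0, 0],
  ],
)

```text
time: 26.8
eef_pos: [0.5662, -0.1243, 0.0364]
tcp_rot: [1.0, 0.009, 0.001, 0.0]
contact_force: [-0.5, -1.1, -0.1]
opening: -0.002
```

Emit:
send_rows(
  rows=[
    [0.015, 0.0003, 0, 0],
    [0.03, 0.0006, 0, 0],
    [0.035, 0.0007, 0, 0],
    [0.04, 0.0008, 0, 0],
    [0.04, 0.0008, 0, 0],
  ],
)

```text
time: 27.42
eef_pos: [0.5773, -0.124, 0.0362]
tcp_rot: [1.0, 0.009, 0.0, 0.0]
contact_force: [-0.8, -0.1, 0.6]
opening: -0.001
```

```bash
python3 snap.py w15
```

```text
27.425 [ 0.57728225 -0.12397353  0.03622926] [1.0e+00 8.9e-03 2.0e-04 0.0e+00] 0.003 [-0.8 -0.1  0.6] -0.0010876448370037057
```

View pics/w15.png

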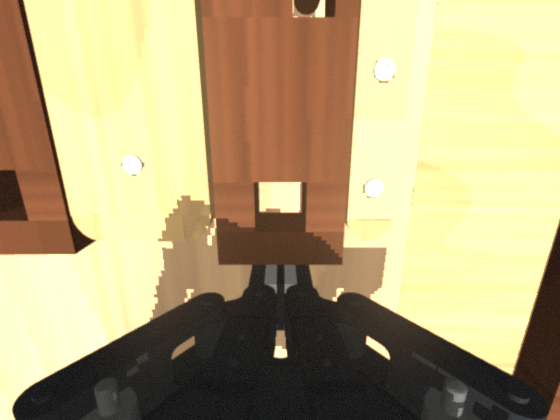

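The key is in B's slot (307,5), with about 6 mm to go.

Emit:
send_rows(
  rows=[
    [0.006, 0.0001, 0, 0],
    [0.012, 0.0003, 0, 0],
    [0.018, 0.0004, 0, 0],
    [0.022, 0.0004, 0, 0],
    [0.026, 0.0005, 0, 0],
    [0.026, 0.0005, 0, 0],
  ],
)

```text
time: 28.22
eef_pos: [0.5829, -0.1238, 0.0361]
tcp_rot: [1.0, 0.009, -0.003, -0.0]
contact_force: [-9.0, -1.0, 5.0]
opening: -0.002
```

Emit:
send_rows(
  rows=[
    [0.005, 0.0001, 0.001, 0],
    [0.01, 0.0002, 0.002, 0],
    [0.012, 0.0002, 0.002, 0],
    [0.012, 0.0002, 0.002, 0],
  ],
)

```text
time: 28.72
eef_pos: [0.583, -0.1238, 0.0361]
tcp_rot: [1.0, 0.01, -0.008, -0.001]
contact_force: [-18.5, -2.4, 12.3]
opening: 0.003
```

```bash
python3 snap.py w16
```

```text
28.725 [ 0.58300837 -0.12375701  0.03612318] [ 9.999e-01  9.900e-03 -8.200e-03 -9.000e-04] 0.003 [-18.5  -2.4  12.3] 0.0031444542846561915
```

View pics/w16.png

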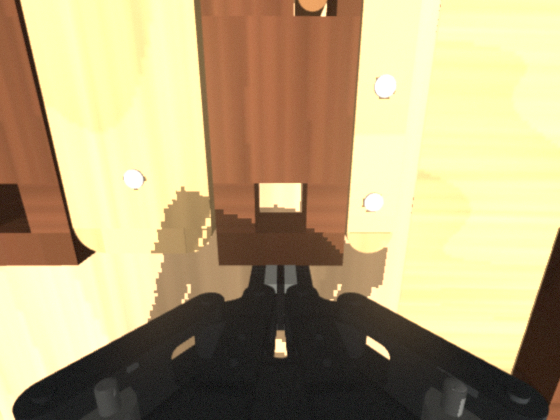

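Stopped at exactly the expected x (0.583) with 18 N: B is home. Both tails are at row 265. Backing off and up for a final look at both heels.

Emit:
send_rows(
  rows=[
    [-0.03, 0, 0, 0],
    [-0.1, 0, 0, 0],
    [-0.1, 0, 0.2, 0],
    [-0.1, 0, 0.4, 0],
    [-0.1, 0, 0.6, 0],
    [-0.1, 0, 0.6, 0],
  ],
)

```text
time: 29.52
eef_pos: [0.5626, -0.125, 0.2246]
tcp_rot: [1.0, 0.009, 0.008, 0.003]
contact_force: [0.4, -0.2, 0.1]
opening: -0.006
```

Emit:
send_rows(
  rows=[
    [0.1, 0.1, 0, 0],
    [0.2, 0.2, 0, 0],
    [0.27, 0.2, 0, 0],
    [0.27, 0.2, 0, 0],
    [0.27, 0.2, 0, 0],
    [0.27, 0.2, 0, 0],
  ],
)

```text
time: 30.28
eef_pos: [0.6388, -0.064, 0.2165]
tcp_rot: [1.0, 0.009, -0.0, -0.0]
contact_force: [0.2, -0.3, -0.7]
opening: 0.001
```

```bash
python3 snap.py w17; python3 - <<'E'
from h import *
im=imaging.read_camera("top"); cv2.imwrite("pics/top1.png",im[:,:,::-1])
E
```

```text
30.275 [ 0.63883701 -0.06402368  0.21648611] [ 1.0e+00  8.7e-03 -3.0e-04 -1.0e-04] 0.006 [ 0.2 -0.3 -0.7] 0.0008221094129764426
```

View pics/w17.png

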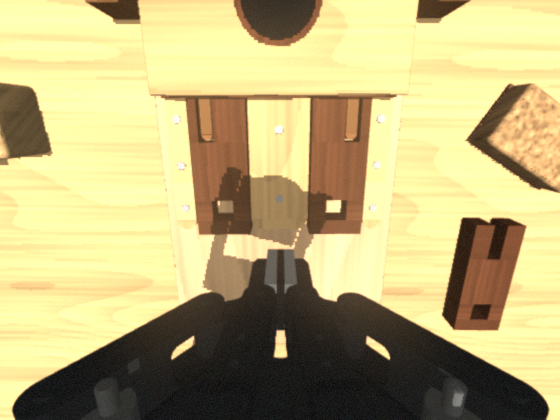

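View pics/top1.png

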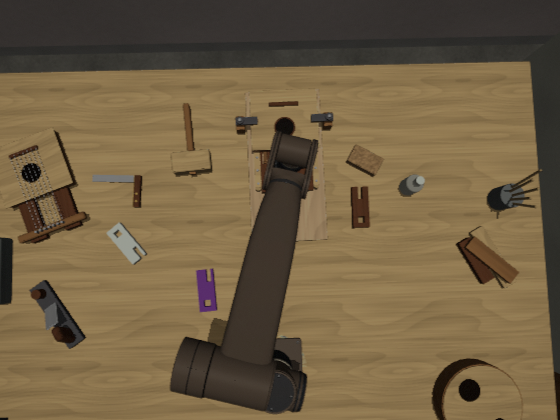

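Both posts are fully in their lanes with the keys in the slots, and C and the other items are where they were. A last tail measurement, then hand in.

```bash
python3 - <<'E'
from h import *
import pickle
im,cal,s=pickle.load(open("w17.pkl","rb"))
O=np.array([.734,-.0622]);y=.0205;R=np.array([[np.cos(y),-np.sin(y)],[np.sin(y),np.cos(y)]])
g=im.astype(int).sum(2)
for u in (215,235,325,345):
    col=g[:,u]; v=225+np.argmax(np.diff(col[225:245])); print(u,v+.5,(R.T@(cast((u,v+.5),.040,cal)[0][:2]-O)).round(4))
print(workorder.sign_off())
E
```

```text
215 234.5 [-0.1408  0.0697]
235 233.5 [-0.1398  0.0479]
325 233.5 [-0.1402 -0.0497]
345 233.5 [-0.1403 -0.0715]
the job is handed in; nothing more can be done
None
```

I laid the left-slotted post (A) and the right-slotted post (B) flat in front of their own lanes. I slid each one in along its lane, let go, and pushed its tail with shut fingers until it stopped firmly: 23 N for A and 18 N for B. The job was handed in at about 30 s of the 72 s allowed.

- **Fit:** both tails measure form x −140 to −141 mm, where −140 is fully home. Both keys are visible inside their slots.
- **Position:** B stopped within 0.1 mm of the tool position worked out from A's stop.
- **Left alone:** the mis-cut post (C), the white and purple look-alikes and the other bench items were not touched. In the last top picture they look unmoved; I judged that by eye and did not measure it.
- **Release:** the gripper was lifted clear and touching nothing when I handed in.

No check failed. The only disagreements were small, about 1 mm between camera views.

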